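# Eject the backup cartridge and catch it

### The arm

A 6-joint arm with a two-finger parallel gripper is mounted at the origin on the work surface. World frame = base frame: x ahead of the robot, y to its left, z up, the work surface at z = 0. Lengths are in m, angles in rad, forces in N, time in s.
With the tool pointing down it reaches from about 0.35 to 0.85 m from the base axis. Payload 8.1 kg.
Tool frame: the origin (TCP) lies at the centre of the arm's flange, where the gripper is bolted on; the fingertips stand 186 mm ahead of it and the grasp point (between the pads) lies 167 mm ahead of it; z points along the fingers, y is the line along which they close (so a half turn about z gives the same grasp; the last joint's range is limited). The gripper opens to 93 mm and grips with 3 to 60 N. Pads are 15 mm wide; open, the fingers measure 128 mm over their backs; the gripper's body (75 mm by 188 mm) begins 65 mm behind the grasp point.
Start: joints at [1.117, 0.13, 1.488, -0, 1.523, -0.085], TCP at [0.216, 0.56, 0.405] pointing down, gripper open.
Joint ranges: [-2.96, 2.96], [-0.89, 2.26], [0.02, 2.5], [-1.34, 4.48], [0, 2.73], [-2.66, 2.66]. Speed limits (rad/s): [2.39, 2.39, 2.79, 3.14, 3.14, 3.14].

### API

Orientations are given as a rotation vector (axis times angle).
In Python, from plant import read_state, read_camera, camera_params, robot gives the robot as it stands.
- The arm moves only by the tool carry_out, never from a script. Its argument "targets" is a list of rows, each an object of numbers: "hand": the opening in per cent of the stroke, from 0 (shut) to 100 (fully open); "x", "y", "z": the shift along the tool's x, y, z in m; "ax", "ay", "az": the turn, a rotation vector about the tool's x, y, z in rad. In form: [{"hand": .., "x": .., "y": .., "z": .., "ax": .., "ay": .., "az": ..}, ...]. A call has 1 to 8 rows; each row is the pose to reach, as a shift and turn from the pose commanded when the call began, along the tool's axes at that moment; what a row does not reach only later rows make up. A row lasts 1/8 s, in which the tool goes at most 62.5 mm and 10.7 degrees, less where a joint would pass 70% of its speed; a pose out of reach is approached as far as the arm can. A call with a gripper value outside its range is refused whole. The fingers move at their own pace and stop on an object; "newtons" is the grip in N (left out, the last holds). Time passes only in rows, so rows that repeat a pose let the fingers close. It gives the time, the measured TCP pose, the force, the opening and the grip force at its end, in the units of the state.
- read_state(): the state, without advancing time (a new reading comes with each control period).
- read_camera(name): name is "scene" or "top" or "wrist"; returns (picture, depth): 420x560x3 uint8, blue, green, red; 420x560 float32, m along the optical axis (not along the pixel's ray), 0 where there is no reading.
- camera_params(name): a dict with "fx", "fy", "cx", "cy" (pixels), "k1" (the pictures are not rectified: a ray, as slopes to the right and down, at radius r is drawn at 1 + k1 r^2 times it, then the intrinsics apply), "position" and "rotation" of the camera in the world. Camera axes: x right, y up, looking along -z (the intrinsics and any distortion apply to the point x, -y, -z); pixel columns grow to the right and rows downward; lengths in m; the calibration is good to about 2 mm. A picture is of the moment at which its call begins: read the wrist's pose just before it. camera_params takes no time and is no camera call; for the wrist camera it gives the pose at the moment of the call.
- robot.close_job(): hands the job in; it is judged then, once.
The state is a dict: "t": time; "q": joint angles; "dq": joint speeds; "joint_torque": joint torques, N m; "tool_pos": TCP position; "orientation": TCP orientation; "force": force on the tool from outside, world axes, zero at the start; "wrist_torque": the same for the moment, N m; "opening": finger opening in m; "gripper_force": force on a finger pad.
Only numpy, scipy, OpenCV 4.12 (cv2) and the standard library are available. Lean on these libraries where they do the work, as an engineer would, in place of code of your own. Each camera call takes 0.05 s, during which the arm holds its last target. There are 200 camera calls.

### The job

Eject the backup cartridge from the drive dock: press the eject key down with one fingertip while the other finger waits in front of the cartridge, so that it springs out only a couple of centimetres and is stopped by that finger instead of sliding away. Finish holding it so, with the key still pressed down and the cartridge resting against the finger. Do not lift the cartridge, and leave the other things on the desk where they are.

Things in the scene. Friction and masses are not known exactly. Their poses are not given: they have to be found in the camera images.
- dock: Black drive dock, fixed: flat box 104 mm wide (y), 180 long (x), 55 high. Origin: under the bay's centre line, on the desk; front looks to its -x, z up. Lid and high walls span x -50 to +95 mm; from x -50 to -85 mm only the open bay floor (16 mm high) between low rails (22 mm), before that bare desk. Right of the mouth a low shoulder, x -98 to -46, y -86 to -52 mm, 23 mm high, carries the eject key.
- key_top (a point): Centre of the flat top of the eject key, moving with it: a grey push key, 34 mm (dock x) by 24 mm (dock y), at dock x = -73, y = -69 mm, top 34 mm above the desk when up, 26 mm when fully down. It goes straight down.
- eject_key (a joint): Eject key: 0 = up, 0.008 m = fully down. It springs back when let go; about 2.5 N starts it, about 5 N takes it fully down. The dock's latch lets the cartridge go when the key is about 3.5 to 5 mm down.
- cartridge: Grey backup drive cartridge, loose, a flat block 118 mm long (x), 86 wide (y), 25 high, about 165 g, latched in the bay. Origin: centre of its underside, 16 mm above the desk; axes like the dock's. Its front 35 mm stands in the open, before the lid. Once let go, a spring pushes it out along the dock's -x with about 5 N (3.5 N at 60 mm out); unless stopped it is out in about a quarter of a second.
- cartridge_front (a point): Centre of the cartridge's flat front face, 28.5 mm above the desk; the face is 86 mm wide and reaches from 16 to 41 mm above the desk. Seated it lies at dock x = -85 mm, y = 0; the key's centre is 26 mm to the right of the face's right-hand edge and 12 mm behind the face.
- mug: White mug, loose, 78 mm wide, 88 mm high, with a handle. Origin: centre of its underside.
- stapler: Stapler, loose, 140 x 36 x 48 mm. Origin: centre of its underside.
- succulent: Potted succulent, loose, white pot 72 mm wide, about 90 mm high. Origin: centre of its underside.
Mind the look-alikes: they are no part of the job. What is shaped like the cartridge but brown, green or purple is not meant.

How it is judged:
At the end, for the whole second after the job is handed in: The cartridge has come 5 to 40 mm out of its seated place, lies level on the bay floor at rest, and is stopped by a finger that touches it (over 0.3 N), while the fingers still hold the eject key at least 3 mm down (x of cartridge_front in the frame of dock between -0.125 and -0.09 m and height (world z) of cartridge between 0.013 and 0.02 m and angle between cartridge's own z axis and vertical below 0.08 rad and linear speed of cartridge below 0.02 m/s and contact force between the fingers and cartridge above 0.3 N and value of joint eject_key above 0.003 m and contact force between the fingers and eject_key above 0.5 N); the arm keeps its last pose, push and grip.
It fails at once if the cartridge slides away (more than 45 mm out) (x of cartridge_front in the frame of dock below -0.13 m).
It fails at once if the cartridge is lifted or tipped (height (world z) of cartridge above 0.023 m or angle between cartridge's own z axis and vertical above 0.15 rad).
It fails at once if the mug is moved or tipped (distance of mug from where it was at the start of the episode above 0.015 m or angle between mug's own z axis and vertical above 0.2 rad).
It fails at once if the stapler is moved or tipped (distance of stapler from where it was at the start of the episode above 0.015 m or angle between stapler's own z axis and vertical above 0.2 rad).
It fails at once if the potted plant is moved or tipped (distance of succulent from where it was at the start of the episode above 0.015 m or angle between succulent's own z axis and vertical above 0.2 rad).
It also fails if it takes over 32 s, if anything falls off the work surface, if the arm or the gripper's body presses on something with over 40 N, if the wrist force passes 120 N, or if a joint passes its speed limit or range.

## Working session

There is one attempt and no reset: what is moved stays moved. The work goes in short steps, Python scripts to look and compute and a tool call to move; the robot and the scene stay as the last step left them, time stands still between calls to the robot, and variables do not carry over. Pictures are saved under pics/ and viewed, at most 10 in all, crops included, and the job is handed in when it is done.

Besides the shell and the picture viewer there is one more tool, called after "Request:" as a command line: name --argument value ..., lists and objects as JSON in quotes. carry_out: Moves the arm, as the interface text tells. Its arguments: {"type":"object","properties":{"targets":{"type":"array","items":{"type":"object","properties":{"hand":{"type":"number"},"x":{"type":"number"},"y":{"type":"number"},"z":{"type":"number"},"ax":{"type":"number"},"ay":{"type":"number"},"az":{"type":"number"}}}},"newtons":{"type":"number"}},"required":["targets"]}

```bash
ls; mkdir -p pics
cat > h.py <<'E'
import numpy as np,cv2
from plant import read_state,read_camera,camera_params,robot
from scipy.spatial.transform import Rotation as R
def ray(p,u,v):
    K=np.array([[p['fx'],0,p['cx']],[0,p['fy'],p['cy']],[0,0,1.]])
    s=cv2.undistortPoints(np.array([[[u,v]]],float),K,np.array([p['k1'],0,0,0.]))[0,0]
    return np.array(p['position']),np.array(p['rotation']).reshape(3,3)@np.array([s[0],-s[1],-1])
def onz(p,u,v,z):
    o,d=ray(p,u,v); return o+d*(z-o[2])/d[2]
E
python3 - <<'E'
from h import *
for n in('top','scene'):
    p=camera_params(n);im,d=read_camera(n);cv2.imwrite(f'pics/{n}.png',im);np.save(n+'.npy',d)
    print(n,p)
s=read_state();print(s['t'],s['tool_pos'],s['orientation'],s['opening'],s['force'])
E
```

```text
pics
top {'fx': 386.04780274554327, 'fy': 386.04780274554327, 'cx': 283.5832715920308, 'cy': 211.53826402390993, 'k1': -0.013215136483589903, 'position': array([0.50599895, 0.02719426, 1.03389296]), 'rotation': array([ 0.04622101, -0.05599618, -1.58695694])}
scene {'fx': 491.751516813201, 'fy': 491.751516813201, 'cx': 271.30234969187, 'cy': 207.40650029513873, 'k1': -0.09295154749833744, 'position': array([ 1.09777533, -0.19644344,  1.014337  ]), 'rotation': array([0.47061747, 0.31808465, 1.1293042 ])}
0.1 [0.21619143 0.55946681 0.40378006] [-5.75950984e-01 -3.08789050e+00  2.59234182e-03] 0.09313324838571593 [-0.30989514  0.27615335 -0.31687543]
```

View pics/top.png

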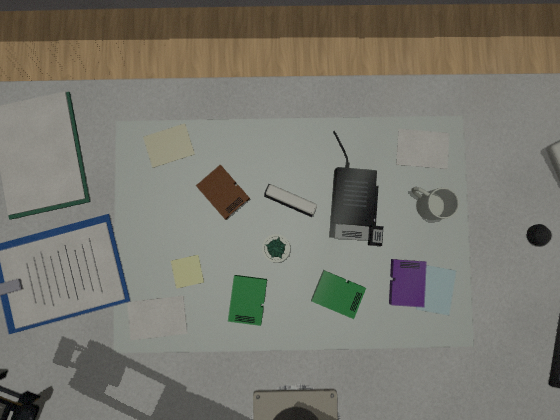

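View pics/scene.png

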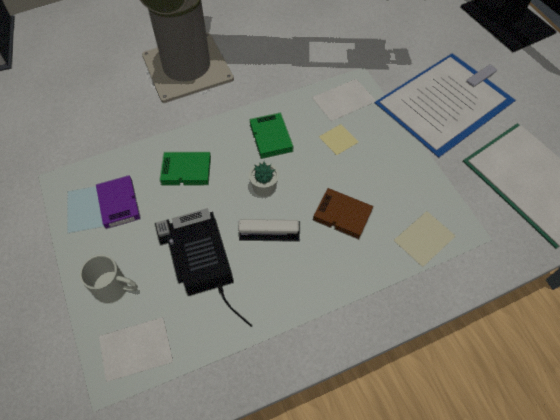

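The top view shows the grey cartridge in the black dock at about (352,233), with the key on the shoulder at (376,236). The look-alikes are brown (223,192), green (248,300), green (338,294) and purple (407,283). The mug is at (436,205), the stapler at (290,200) and the plant at (277,249). I choose the grey one in the dock and check it in a crop.

```bash
sed -i "s/np.array(p\['rotation'\]).reshape(3,3)/R.from_rotvec(p['rotation']).as_matrix()/" h.py
python3 - <<'E'
from h import *
a=cv2.imread('pics/top.png')[155:255,320:400];b=cv2.imread('pics/scene.png')[200:300,145:245]
a=cv2.resize(a,None,fx=6,fy=6,interpolation=cv2.INTER_CUBIC)[:,:];b=cv2.resize(b[:,:],None,fx=3,fy=3,interpolation=cv2.INTER_CUBIC)
c=np.zeros((600,800,3),np.uint8);c[:,:480]=a;c[:300,480:780]=b
cv2.imwrite('pics/crop.png',np.clip(c*1.6,0,255).astype(np.uint8))
p=camera_params('top');d=np.load('top.npy')
for u,v in((352,233),(376,236),(355,190)):
    print(u,v,onz(p,u,v,.035),d[v-1:v+2,u-1:u+2].mean())
E
```

```text
352 233 [ 0.51231373 -0.15561876  0.035     ] 0.9920074
376 236 [ 0.50349232 -0.21762547  0.035     ] 0.99858475
355 190 [ 0.62405207 -0.16663905  0.035     ] 0.9875382
```

View pics/crop.png

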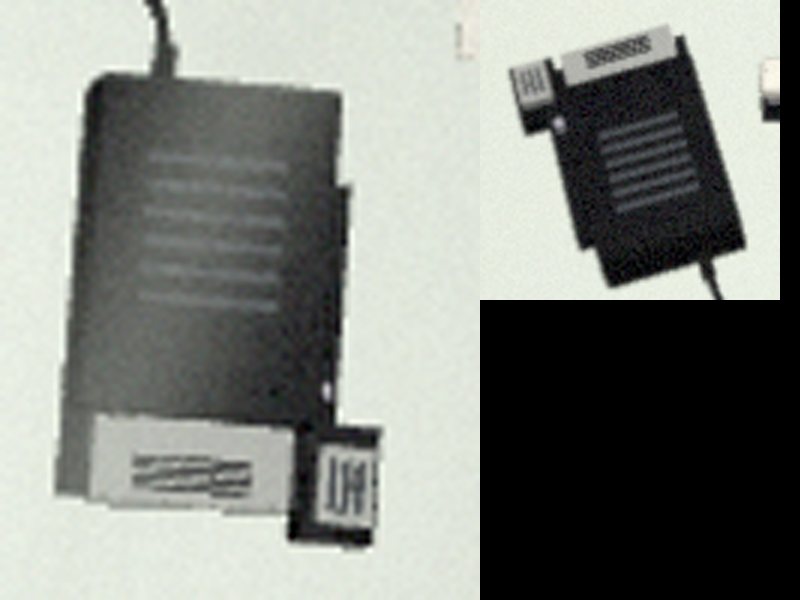

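The crop confirms the grey cartridge in the black dock. In crop pixels its front edge runs from (88,503) to (293,513), and the key is at about (346,486). I'll turn these into the dock pose and cross-check with the scene view, where the front edge runs from (560,55) to (668,25) and the key is at (531,82).

Run:
```python
from h import *
pt,ps=camera_params('top'),camera_params('scene')
T=lambda x,y,z:onz(pt,(x+.5)/6-.5+320,(y+.5)/6-.5+155,z)[:2]
S=lambda x,y,z:onz(ps,(x-480+.5)/3-.5+145,(y+.5)/3-.5+200,z)[:2]
def show(n,L,Rr,k,extra=None):
    y=(L-Rr);w=np.linalg.norm(y);y/=w;x=np.array([y[1],-y[0]]);c=(L+Rr)/2
    print(n,'w',w,'yaw',np.degrees(np.arctan2(x[1],x[0])),'front',c,'key',k,'key in dock',(k-c)@x-.085,(k-c)@y)
    if extra is not None:
        print('  lid back corners in dock',[((e-c)@x-.085,(e-c)@y) for e in extra])
show('top',T(88,503,.041),T(293,513,.041),T(346,486,.034),[T(95,75,.055),T(342,92,.055)])
show('scene',S(668,25,.041),S(560,55,.041),S(531,82,.034),[S(745,250,.055),S(610,287,.055)])
s=read_state();print(R.from_rotvec(s['orientation']).as_matrix().round(3),s['q'])
```

```text
top w 0.08800127275898406 yaw -3.775296514981025 front [ 0.4962728  -0.15237159] key [ 0.50451048 -0.22115259] key in dock -0.07225139949568017 -0.06808935007732994
  lid back corners in dock [(np.float64(0.09737538072449205), np.float64(0.05027814391435654)), (np.float64(0.09538238699367525), np.float64(-0.055623287334965896))]
scene w 0.08517254236666222 yaw -5.5472254497446984 front [ 0.50074442 -0.1503126 ] key [ 0.50598785 -0.22024739] key in dock -0.07302079112732233 -0.06910042058167895
  lid back corners in dock [(np.float64(0.11733953910122048), np.float64(0.04837944558740961)), (np.float64(0.114977077102438), np.float64(-0.04771871868501158))]
[[-0.933  0.36  -0.001]
 [ 0.36   0.933 -0.002]
 [ 0.    -0.002 -1.   ]] [ 1.11658272e+00  1.31090477e-01  1.48918704e+00 -8.83774217e-06
  1.52302523e+00 -8.54125213e-02]
```

Request:
carry_out --newtons 40 --targets '[{"hand":67,"x":-0.035,"y":-0.04,"z":0,"az":0.15},{"hand":67,"x":-0.07,"y":-0.08,"z":0,"az":0.3},{"hand":67,"x":-0.105,"y":-0.12,"z":0,"az":0.45},{"hand":67,"x":-0.14,"y":-0.16,"z":0,"az":0.6},{"hand":67,"x":-0.175,"y":-0.2,"z":0,"az":0.75},{"hand":67,"x":-0.21,"y":-0.24,"z":0,"az":0.9},{"hand":67,"x":-0.245,"y":-0.28,"z":0,"az":1.05},{"hand":67,"x":-0.26,"y":-0.3,"z":0,"az":1.15}]'

```text
schema error: expected keys hand, x, y, z, ax, ay, az
```

```bash
cat > go.py <<'E'
from h import *
import sys
x,y,z,yaw=map(float,sys.argv[1:])   # TCP goal, direction of tool y (deg)
s=read_state();M=R.from_rotvec(s['orientation'])
Y=np.array([np.cos(np.radians(yaw)),np.sin(np.radians(yaw)),0]);Z=np.array([0,0,-1.])
G=R.from_matrix(np.column_stack([np.cross(Y,Z),Y,Z]))
print('t',s['t'],'pos',s['tool_pos'],'open',s['opening'],'F',s['force'],'q',np.round(s['q'],2))
print('shift',M.inv().apply(np.array([x,y,z])-s['tool_pos']).round(4),'turn',(M.inv()*G).as_rotvec().round(4))
E
python3 go.py .4872 -.1848 .30 -63.2
```

```text
t 0.1 pos [0.21619143 0.55946681 0.40378006] open 0.09313324838571593 F [-0.30989514  0.27615335 -0.31687543] q [ 1.12  0.13  1.49 -0.    1.52 -0.09]
shift [-0.5211 -0.5963  0.1047] turn [-1.000e-03  1.900e-03  2.305e+00]
```

Request:
carry_out --newtons 40 --targets '[{"hand":67,"x":-0.035,"y":-0.04,"z":0,"ax":0,"ay":0,"az":0.15},{"hand":67,"x":-0.07,"y":-0.08,"z":0,"ax":0,"ay":0,"az":0.3},{"hand":67,"x":-0.105,"y":-0.12,"z":0,"ax":0,"ay":0,"az":0.45},{"hand":67,"x":-0.14,"y":-0.16,"z":0,"ax":0,"ay":0,"az":0.6},{"hand":67,"x":-0.175,"y":-0.2,"z":0,"ax":0,"ay":0,"az":0.75},{"hand":67,"x":-0.21,"y":-0.24,"z":0,"ax":0,"ay":0,"az":0.9},{"hand":67,"x":-0.245,"y":-0.28,"z":0,"ax":0,"ay":0,"az":1.05},{"hand":67,"x":-0.26,"y":-0.3,"z":0,"ax":0,"ay":0,"az":1.15}]'

```text
t: 1.1
tool_pos: [0.351, 0.1839, 0.4045]
orientation: [2.17, 2.271, -0.001]
force: [0.9, -0.3, -0.4]
opening: 0.0621
gripper_force: 0.0
```

```bash
python3 go.py .4872 -.1848 .30 -63.2
```

```text
t 1.1 pos [0.35103441 0.18393446 0.40446016] open 0.062075955871671154 F [ 0.89206755 -0.27154738 -0.36150281] q [ 0.35 -0.45  2.01 -0.    1.58  0.31]
shift [-0.3745  0.1192  0.1047] turn [3.0000e-04 5.0000e-04 1.1488e+00]
```

Request:
carry_out --targets '[{"hand":67,"x":-0.045,"y":0.015,"z":0,"ax":0,"ay":0,"az":0.15},{"hand":67,"x":-0.09,"y":0.03,"z":0,"ax":0,"ay":0,"az":0.3},{"hand":67,"x":-0.14,"y":0.045,"z":0,"ax":0,"ay":0,"az":0.45},{"hand":67,"x":-0.19,"y":0.06,"z":0.02,"ax":0,"ay":0,"az":0.6},{"hand":67,"x":-0.24,"y":0.075,"z":0.04,"ax":0,"ay":0,"az":0.75},{"hand":67,"x":-0.29,"y":0.09,"z":0.06,"ax":0,"ay":0,"az":0.9},{"hand":67,"x":-0.335,"y":0.105,"z":0.085,"ax":0,"ay":0,"az":1.05},{"hand":67,"x":-0.3745,"y":0.119,"z":0.105,"ax":0,"ay":0,"az":1.149}]'

```text
t: 2.1
tool_pos: [0.4889, -0.1834, 0.2982]
orientation: [-3.055, -0.73, 0.001]
force: [-0.5, -0.1, 0.5]
opening: 0.0621
gripper_force: 0.0
```

```bash
python3 - <<'E'
from h import *
import time
p=camera_params('wrist');im,d=read_camera('wrist')
cv2.imwrite('pics/w1.png',np.clip(im*1.3,0,255).astype(np.uint8));np.save('w1.npy',d)
np.save('w1p.npy',p,allow_pickle=True)
E
python3 go.py .4872 -.1848 .30 -63.2
```

```text
t 2.15 pos [ 0.48907742 -0.18647818  0.29519481] open 0.06250390836187622 F [-4.16432705 -1.59375245 -0.78460139] q [-0.46  0.01  1.82 -0.    1.32  0.65]
shift [-0.0009 -0.0023 -0.0048] turn [-0.0013  0.0033 -0.0047]
```

View pics/w1.png

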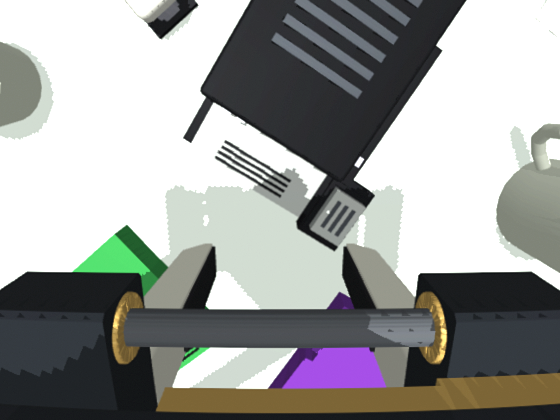

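The wrist view is overexposed. The right fingertip is at (348,250), the key at about (341,213), and the left fingertip at (213,247). I'll retake it settled and without gain, and compute the key and front edge positions.

Run:
```python
from h import *
s=read_state();p=camera_params('wrist');im,d=read_camera('wrist')
np.savez('w2.npz',im=im,**{k:np.array(v) for k,v in p.items()})
c=im[80:300,150:450];cv2.imwrite('pics/w2.png',cv2.resize((255*(c/255.)**2.2).astype(np.uint8),None,fx=2.6,fy=2.6,interpolation=cv2.INTER_CUBIC))
M=R.from_rotvec(s['orientation']);print(s['t'],s['tool_pos'],s['opening'],s['force'])
W=R.from_rotvec(p['rotation'])
for o in((0,.031,.186),(0,-.031,.186),(0,.0487,.186),(0,-.0487,.186)):
    q=W.inv().apply(M.apply(o)+s['tool_pos']-p['position']);q=q/-q[2];r=1+p['k1']*(q[0]**2+q[1]**2)
    print(o,q[0]*r*p['fx']+p['cx'],-q[1]*r*p['fy']+p['cy'])
```

```text
2.15 [ 0.48907742 -0.18647818  0.29519481] 0.06250390836187622 [-4.16432705 -1.59375245 -0.78460139]
(0, 0.031, 0.186) 338.782717093261 262.5533526079115
(0, -0.031, 0.186) 211.91368411177137 262.5498675635163
(0, 0.0487, 0.186) 374.72363747198574 262.38786855214573
(0, -0.0487, 0.186) 176.01526965665386 262.3821629424581
```

View pics/w2.png

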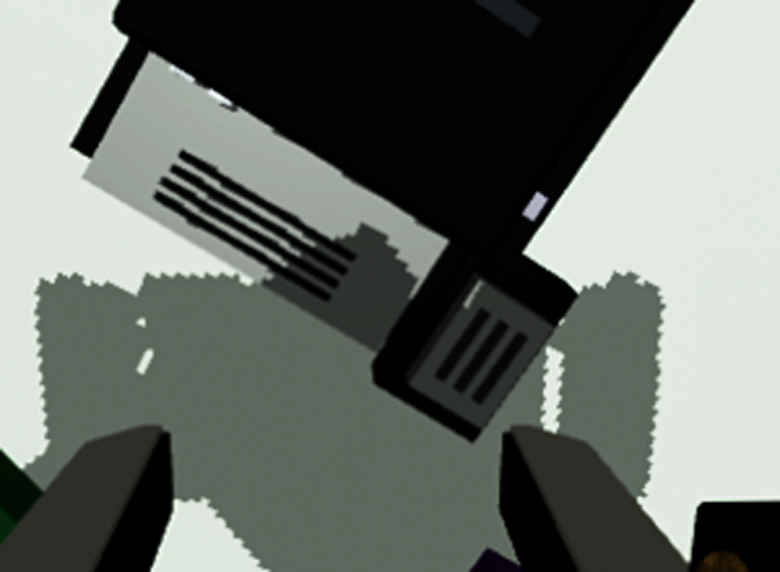

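In this crop (scale 2.6, offset 150,80) the front edge runs from (82,178) to (378,352). The key's top corners are (478,270), (558,325), (480,427) and (408,382). The fingertips are where the model predicts.

Run:
```python
from h import *
f=np.load('w2.npz');p={k:f[k] for k in f.files if k!='im'};p={k:(float(v) if v.ndim==0 else v) for k,v in p.items()}
P=lambda x,y,z:onz(p,(x+.5)/2.6-.5+150,(y+.5)/2.6-.5+80,z)[:2]
L,Rr=P(82,178,.041),P(378,352,.041)
k=np.mean([P(*c,.034) for c in((478,270),(558,325),(480,427),(408,382))],0)
y=L-Rr;w=np.linalg.norm(y);y/=w;x=np.array([y[1],-y[0]]);c=(L+Rr)/2
print('w',w,'yaw',np.degrees(np.arctan2(x[1],x[0])),'front',c,'key',k,'in dock',(k-c)@x-.085,(k-c)@y)
B=c-.029*x;v=k-B;print('B',B,'mid',(k+B)/2,'dist',np.linalg.norm(v),'yaw',np.degrees(np.arctan2(v[1],v[0])))
```

```text
w 0.08535162966888127 yaw -4.785843654703593 front [ 0.50109372 -0.15337173] key [ 0.50792724 -0.2213723 ] in dock -0.07251690298126916 -0.06719336019539894
B [ 0.47219483 -0.15095221] mid [ 0.49006103 -0.18616226] dist 0.07896705004376228 yaw -63.09594797359633
```

```bash
python3 go.py .4872 -.1848 .235 -63.2
```

```text
t 2.2 pos [ 0.48846944 -0.18444135  0.29611869] open 0.06241771258531114 F [0.27752444 1.14559062 0.14317489] q [-0.46  0.    1.82 -0.    1.32  0.64]
shift [-0.0011 -0.      0.0611] turn [-0.0034  0.0036  0.0003]
```

Request:
carry_out --targets '[{"hand":67,"x":0,"y":0.002,"z":0.02,"ax":0,"ay":0,"az":0},{"hand":67,"x":0,"y":0.002,"z":0.04,"ax":0,"ay":0,"az":0},{"hand":67,"x":0,"y":0.002,"z":0.055,"ax":0,"ay":0,"az":0},{"hand":67,"x":0,"y":0.002,"z":0.062,"ax":0,"ay":0,"az":0},{"hand":67,"x":0,"y":0.002,"z":0.062,"ax":0,"ay":0,"az":0},{"hand":67,"x":0,"y":0.002,"z":0.062,"ax":0,"ay":0,"az":0}]'

```text
t: 2.95
tool_pos: [0.4902, -0.1836, 0.2386]
orientation: [3.053, 0.737, 0.002]
force: [0.1, -0.4, 0.4]
opening: 0.0625
gripper_force: 0.0
```

```bash
python3 - <<'E'
from h import *
im,d=read_camera('wrist');im2,_=read_camera('scene')
c=im[80:300,150:450];g=lambda c,f:cv2.resize((255*(c/255.)**1.8).astype(np.uint8),None,fx=f,fy=f,interpolation=cv2.INTER_CUBIC)
cv2.imwrite('pics/w3.png',g(c,2.6))
E
python3 go.py .489 -.186 .2135 -63.1
```

```text
t 3.05 pos [ 0.49022626 -0.183619    0.2385929 ] open 0.06219579821064903 F [-0.19009274  0.35589034  0.5250782 ] q [-0.46  0.07  1.87 -0.    1.2   0.64]
shift [-0.0022  0.0015  0.0251] turn [ 0.0012 -0.0009  0.0044]
```

View pics/w3.png

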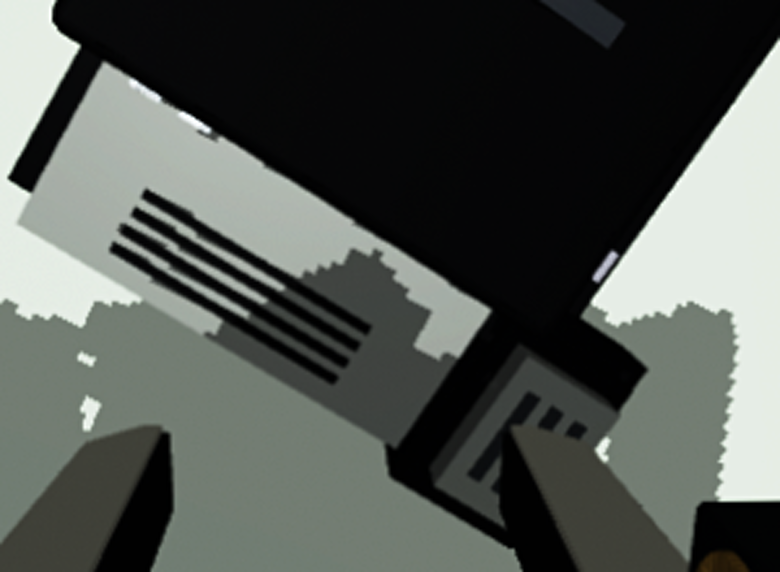

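The wrist view shows the right finger (515,435) over the key and the left finger (165,435) clear of the cartridge front edge. Next I press.

Request:
carry_out --targets '[{"hand":67,"x":-0.002,"y":0.0015,"z":0.006,"ax":0,"ay":0,"az":0},{"hand":67,"x":-0.002,"y":0.0015,"z":0.012,"ax":0,"ay":0,"az":0},{"hand":67,"x":-0.002,"y":0.0015,"z":0.018,"ax":0,"ay":0,"az":0},{"hand":67,"x":-0.002,"y":0.0015,"z":0.024,"ax":0,"ay":0,"az":0},{"hand":67,"x":-0.002,"y":0.0015,"z":0.025,"ax":0,"ay":0,"az":0},{"hand":67,"x":-0.002,"y":0.0015,"z":0.025,"ax":0,"ay":0,"az":0},{"hand":67,"x":-0.002,"y":0.0015,"z":0.025,"ax":0,"ay":0,"az":0},{"hand":67,"x":-0.002,"y":0.0015,"z":0.025,"ax":0,"ay":0,"az":0}]'

```text
t: 4.05
tool_pos: [0.4884, -0.1856, 0.2125]
orientation: [-3.053, -0.737, 0.002]
force: [-5.0, 0.5, 4.2]
opening: 0.0625
gripper_force: 5.1
```

```bash
python3 - <<'E'
from h import *
im,d=read_camera('wrist');c=im[80:300,150:450]
im2,_=read_camera('scene');c2=im2[190:290,145:245]
g=lambda c,f:cv2.resize((255*(c/255.)**1.8).astype(np.uint8),None,fx=f,fy=f,interpolation=cv2.INTER_CUBIC)
o=np.zeros((400,800,3),np.uint8);a=g(c,1.5);o[:a.shape[0],:a.shape[1]]=a;b=cv2.resize(c2,None,fx=3.4,fy=3.4);o[:340,455:795]=b
cv2.imwrite('pics/w4.png',o)
E
python3 go.py .489 -.186 .2135 -63.1
```

```text
t 4.15 pos [ 0.48844913 -0.18564619  0.21252272] open 0.062204218392228366 F [-5.0723944   0.75907525  5.10027298] q [-0.46  0.11  1.88 -0.    1.15  0.64]
shift [ 0.0003  0.0006 -0.001 ] turn [-0.0007  0.0009  0.0045]
```

View pics/w4.png

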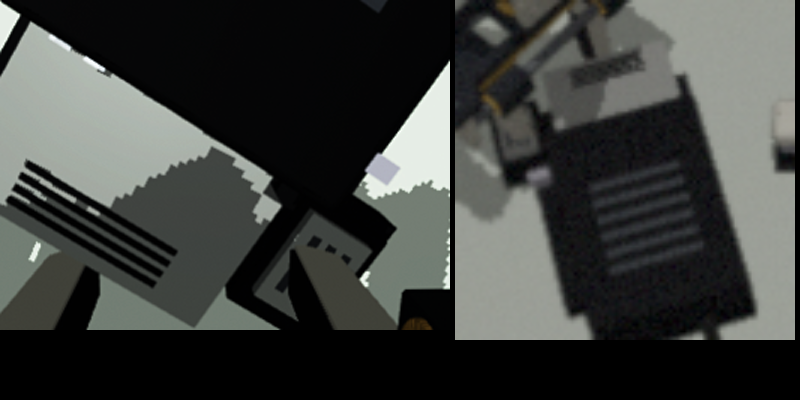

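The cartridge has sprung out and rests against the left finger at about (75,270), with 5 N in -x. The key is held down with about 5 N at a tip height of roughly 26.5 mm. I'm handing the job in.

```bash
python3 -c "
from h import *
print(robot.close_job())"
```

```text
the job is handed in; nothing more can be done
None
```

The job is handed in: the right finger holds the eject key about 7.5 mm down with about 5 N, and the cartridge rests about 17 mm out (from the planned finger position) against the left finger, also with about 5 N; no verdict came back.

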